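# Hang the dessert cups and close the rack

## Robot

A 6-joint arm with a two-finger parallel gripper is mounted at the origin on the work surface. World frame = base frame: x ahead of the robot, y to its left, z up, the work surface at z = 0. Lengths are in m, angles in rad, forces in N, time in s.
With the tool pointing down it reaches from about 0.25 to 0.725 m from the base axis. Payload 4 kg.
Tool frame: the origin (TCP) lies between the finger pads; the fingertips stand 11 mm ahead of it and the grasp point (between the pads) lies 8 mm behind it (tip_reach is the distance from the TCP to the fingertips, in m); z points along the fingers, y is the line along which they close (so a half turn about z gives the same grasp; the last joint's range is limited). The gripper opens to 85 mm and grips with 20 to 120 N. Pads are 22 mm wide; open, the fingers measure 114 mm over their backs; the gripper's body (76 mm by 85 mm) begins 54 mm behind the grasp point. The pads swing forward as they close: fully open they stand 13 mm farther back than shut.
Start: joints at [1.313, 0.241, 0.005, 1.335, 0, 1.571], TCP at [0.127, 0.483, 0.242] pointing down, gripper open.
Joint ranges: [-2.72, 2.72], [-1.05, 1.87], [-1.09, 1.28], [-1.99, 2.15], [-1.42, 1.44], [-3.14, 3.14]. Speed limits (rad/s): [2.79, 2.79, 3.14, 3.14, 3.14, 3.14].

## Interface

Orientations are given as a rotation vector (axis times angle).
In Python, from plant import get_obs, read_camera, camera_model, finish_job, tip_reach gives the robot as it stands. The module is installed in compiled form; this text tells all that it offers.
- The arm moves only by the tool send_rows, never from a script. Its argument "deltas" is text: rows parted by semicolons, each of 7 numbers parted by spaces: the turn, a rotation vector about the tool's x, y, z in units of 8 degrees (1.0 is 8 degrees), then the shift along the tool's x, y, z in units of 30 mm (1.0 is 30 mm), then the opening, from 0 (shut) to 1 (fully open). A call has 1 to 12 rows; each row shifts and turns the commanded pose from where the row before left it, along the tool's axes as they then stand; what a row does not reach is not made up. A row lasts 1/8 s, in which the tool goes at most 62.5 mm and 10.7 degrees, less where a joint would pass 70% of its speed; a pose out of reach is approached as far as the arm can. A call with a number of a shift or a turn outside -1 to 1 is refused whole. A call with a gripper value outside its range is refused whole. The fingers move at their own pace and stop on an object; the grip force is fixed at half the most. Time passes only in rows, so rows that do not move let the fingers close. It gives the time, the measured TCP pose, the force, the opening and the grip force at its end, in the units of the state.
- get_obs(): the state, without advancing time (a new reading comes with each control period).
- read_camera(name): name is "side" or "top" or "wrist"; returns the picture (420x560x3 uint8, blue, green, red); there is no depth.
- camera_model(name): a dict with "intrinsics" (3x3 intrinsics, pixels), "rvec" (rotation vector, rad) and "tvec" (3), from world to camera coordinates, as OpenCV has them. Camera axes: x right, y down, z forward; pixel columns grow to the right and rows downward; lengths in m; the calibration is good to about 2 mm. A picture is of the moment at which its call begins: read the wrist's pose just before it. camera_model takes no time and is no camera call; for the wrist camera it gives the pose at the moment of the call.
- finish_job(): hands the job in; it is judged then, once.
The state is a dict: "time_s": time; "joint_positions": joint angles; "joint_velocities": joint speeds; "effort": joint torques, N m; "eef_pos": TCP position; "ee_rot": TCP orientation; "force": force on the tool from outside, world axes, zero at the start; "torque": the same for the moment, N m; "grip_width": finger opening in m; "finger_force": force on a finger pad.
Only numpy, scipy, OpenCV 4.12 (cv2) and the standard library are available. Lean on these libraries where they do the work, as an engineer would, in place of code of your own. Each camera call takes 0.05 s, during which the arm holds its last target. There are 200 camera calls.

## Task

Put the washed dessert cups away: swing the rack's bar fully open, hang every cup from the drying mat upside down by its foot in the slots of the rack, up to two behind one another in a slot, and then swing the bar fully shut in front of them. Leave the kettle, the jar and the spatula where they are.

Things in the scene. Friction and masses are not known exactly. Their poses are not given: they have to be found in the camera images.
- cup1: steel stemmed dessert cup, upside down (up to four alike; may be absent), 100 mm tall, 0.15 to 0.26 kg. Origin: centre of the rim, its lowest plane; z up. From the rim up: bowl 74 mm across, narrowing to 46 mm height; stem 12 mm thick; round foot, a flat disc 54 mm across, from 90 to 100 mm height, whose edge can be pinched from above. Yaw means nothing.
- cup2: steel stemmed dessert cup, upside down (up to four alike; may be absent), 100 mm tall, 0.15 to 0.26 kg. Origin: centre of the rim, its lowest plane; z up. From the rim up: bowl 74 mm across, narrowing to 46 mm height; stem 12 mm thick; round foot, a flat disc 54 mm across, from 90 to 100 mm height, whose edge can be pinched from above. Yaw means nothing.
- cup3: steel stemmed dessert cup, upside down (up to four alike; may be absent), 100 mm tall, 0.15 to 0.26 kg. Origin: centre of the rim, its lowest plane; z up. From the rim up: bowl 74 mm across, narrowing to 46 mm height; stem 12 mm thick; round foot, a flat disc 54 mm across, from 90 to 100 mm height, whose edge can be pinched from above. Yaw means nothing.
- cup4: steel stemmed dessert cup, upside down (up to four alike; may be absent), 100 mm tall, 0.15 to 0.26 kg. Origin: centre of the rim, its lowest plane; z up. From the rim up: bowl 74 mm across, narrowing to 46 mm height; stem 12 mm thick; round foot, a flat disc 54 mm across, from 90 to 100 mm height, whose edge can be pinched from above. Yaw means nothing.
- rack: fixed rack: level wooden board 175 (x) by 250 (y) by 8 mm on thin corner legs, its top 150 mm above the counter. Origin: on the counter under the board's middle; x points away from the robot, z up. Two slots, 20 mm wide, along x at y = +64 and -64 mm, open at the front edge (x = -87.5 mm), ending at x = +73.5. A bowl cannot pass down through a slot: cups enter from the front, under the board.
- slot_left (a point): front mouth of the slot at rack y = +64 mm, at the height of the board's top; x runs into the slot. A hung cup has its stem in the slot, foot lying on the board, rim 60 mm above the counter. A slot holds two cups, behind the closed bar: their axes e.g. 65 and 143 mm in from the mouth (bowls touch at 74 mm spacing).
- slot_right (a point): front mouth of the other slot, at rack y = -64 mm; as slot_left.
- bar (a joint): black swivel bar on the board, 100 by 16 mm, top 10 mm above it, pivoted upright at the middle of the front (rack x = -80.5, y = 0 mm). 0 = closed: along rack y, its ends in the way of the cups' feet. Opens counter-clockwise seen from above, to 1.62 rad; at 1.57 it lies along rack x, mouths free. Its ends sweep 51 mm about the pivot. Stays where left (friction 0.06 N m).
- bar_grip (a point): middle of the grip fin on the swivel bar, on the pivot axis, 173 mm above the counter: an upright fin along the bar, 50 mm long, 12 mm thick, from 160 to 186 mm above the counter. Its y axis runs along bar and fin and turns with them.
- mat: black rubber drying mat, 330 by 330 by 4 mm, fixed on the counter; origin under its centre. The cups start on it.
- kettle: black electric kettle, 190 mm tall, 140 mm across; bystander. Origin: centre of its underside.
- jar: amber glass storage jar with a steel lid, 110 mm tall, 68 mm across; bystander. Origin: centre of its underside.
- spatula: kitchen spatula with a red handle, lying flat; bystander. Origin: at its middle, on the counter.
There are look-alikes about, which are no part of the job. Leave any green look-alike of the cup3 alone.

How it is judged:
By the outcome, as a careful person would: the job done as asked, in the order asked, and still so for the second after the job is handed in, with the robot touching nothing.
Of cup1, cup2, cup3, cup4 only 3 to 4 are there at a start; the rules pass over those that are not, and their reading is None.
At some moment in a run one of cup1, cup2, cup3, cup4 may be knocked a few centimetres aside while the robot is not near it.
It also fails if it takes over 210 s, if anything falls off the work surface, if the arm or the gripper's body presses on something with over 40 N, if the wrist force passes 120 N, or if a joint passes its speed limit or range.

## Working session

There is one attempt and no reset: what is moved stays moved. The work goes in short steps, Python scripts to look and compute and a tool call to move; the robot and the scene stay as the last step left them, time stands still between calls to the robot, and variables do not carry over. Pictures are saved under pics/ and viewed, at most 14 in all, crops included, and the job is handed in when it is done.

Besides the shell and the picture viewer there is one more tool, called as name(argument=value, ...), one argument or row to a line, values as JSON. send_rows: Moves the arm, as the interface text tells. Its arguments: {"type":"object","properties":{"deltas":{"type":"string"}},"required":["deltas"]}

```bash
mkdir -p pics
cat > h.py <<'E'
import numpy as np, cv2
from plant import *
def ray(cam,u,v,z,m=None):
    m=m or camera_model(cam); R=cv2.Rodrigues(np.array(m["rvec"],float))[0]; t=np.array(m["tvec"],float).ravel()
    d=R.T@np.linalg.inv(np.array(m["intrinsics"],float))@np.array([u,v,1.]); c=-R.T@t
    return c+d*(z-c[2])/d[2]
def proj(cam,p,m=None):
    m=m or camera_model(cam)
    return cv2.projectPoints(np.array(p,float).reshape(-1,3),np.array(m["rvec"],float),np.array(m["tvec"],float),np.array(m["intrinsics"],float),None)[0].reshape(-1,2)
E
python3 - <<'E'
from h import *
for c in ("top","side"):
    cv2.imwrite(f"pics/{c}0.png",read_camera(c)); m=camera_model(c); R=cv2.Rodrigues(np.array(m["rvec"]))[0]; print(c,-R.T@np.array(m["tvec"]),R[2],m["intrinsics"])
print(get_obs()); print(tip_reach)
E
```

```text
top [ 0.29180378 -0.08039808  1.79135229] [ 0.17909373 -0.01608135 -0.98370058] [[531.08528855   0.         284.21204161]
 [  0.         531.08528855 207.42582377]
 [  0.           0.           1.        ]]
side [-0.21867746 -1.00686422  1.04681066] [ 0.53507011  0.59370717 -0.60100896] [[466.7328431    0.         287.01272953]
 [  0.         466.7328431  214.56543396]
 [  0.           0.           1.        ]]
{'time_s': 0.1, 'joint_positions': array([1.31301502e+00, 2.41336492e-01, 3.85431220e-03, 1.33519162e+00,
       1.97300745e-05, 1.57076425e+00]), 'joint_velocities': array([-0.00054138, -0.00066117,  0.00361283,  0.00267921, -0.00238142,
        0.00041464]), 'effort': array([ 7.18613519e-04, -3.73137367e+01,  2.53009969e+01,  1.08747755e-02,
       -8.73124879e-07, -5.72258486e-06]), 'eef_pos': array([0.12732365, 0.48295448, 0.24150076]), 'ee_rot': array([-4.03718068e-01, -3.11527981e+00,  2.92043130e-03]), 'force': array([-0.68384722,  0.09101139,  0.836481  ]), 'torque': array([-0.05584929, -0.01811727, -0.02405738]), 'finger_force': 0.0, 'grip_width': 0.08525564365293525}
0.011
```

View pics/top0.png

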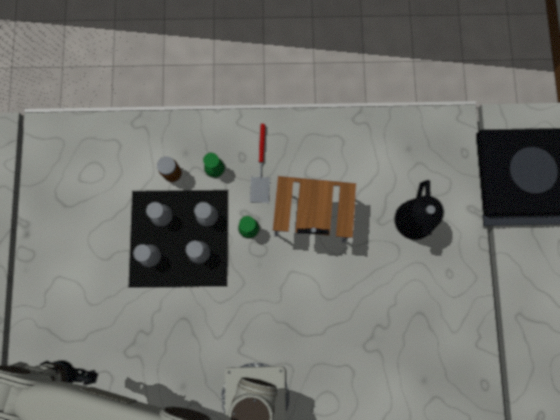

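View pics/side0.png

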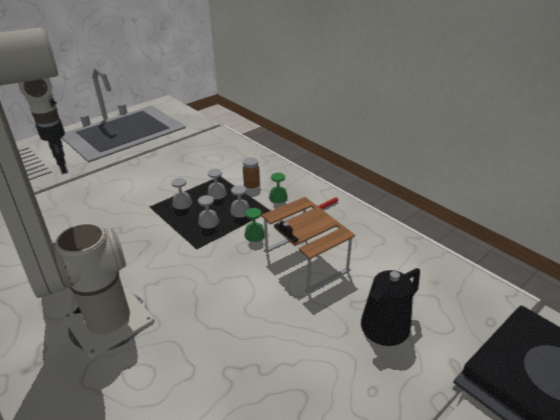

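Run:
```python
from h import *
im=cv2.imread("pics/top0.png")
cv2.imwrite("pics/c1.png",cv2.resize(im[125:295,120:365],None,fx=3.2,fy=3.2,interpolation=cv2.INTER_CUBIC))
hsv=cv2.cvtColor(im,cv2.COLOR_BGR2HSV)
m=cv2.inRange(hsv,(5,110,60),(22,255,255)); 
n,l,s,c=cv2.connectedComponentsWithStats(m)
pts=[]
for i in range(1,n):
    if s[i,4]>60: print("wood",s[i],c[i])
mm=np.isin(l,[i for i in range(1,n) if s[i,4]>400 and s[i,0]>265]).astype(np.uint8)
p=np.argwhere(mm)[:,::-1]
w=np.array([ray("top",u,v,.150)[:2] for u,v in p],np.float32)
r=cv2.minAreaRect(w); print(r, cv2.boxPoints(r))
g=cv2.inRange(hsv,(0,0,95),(179,60,255)); g[:190]=0;g[287:]=0;g[:,:131]=0;g[:,228:]=0
n,l,s,c=cv2.connectedComponentsWithStats(g)
for i in range(1,n):
    if s[i,4]>40: print("cup",s[i],c[i],ray("top",*c[i],.08))
```

```text
wood [ 274  177   81   60 3261] [314.79914137 205.36491874]Traceback (most recent call last):
  File "<stdin>", line 12, in <module>
  File "h.py", line 4, in ray
    m=m or camera_model(cam); R=cv2.Rodrigues(np.array(m["rvec"],float))[0]; t=np.array(m["tvec"],float).ravel()
           ~~~~~~~~~~~~^^^^^
ValueError: time passes only in moves, steps and waits
```

View pics/c1.png

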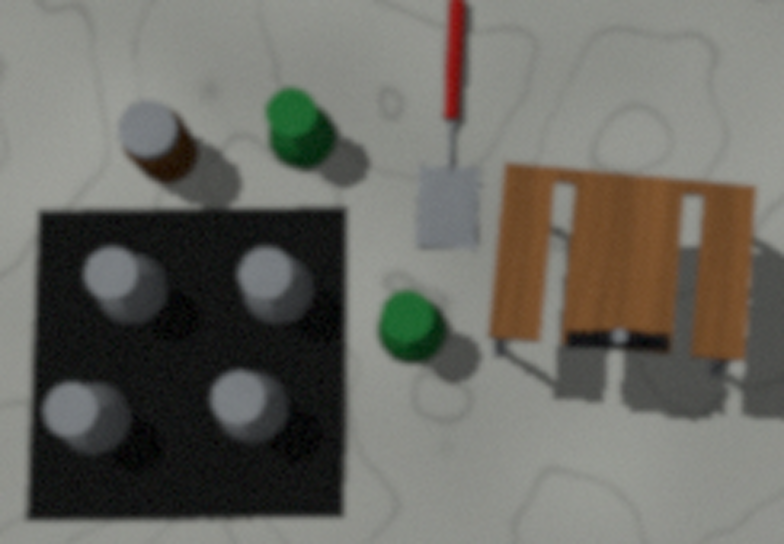

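The picture shows the four steel cups on the black mat. Their feet in the top image are at about (155,210), (203,210), (142,253) and (194,249). These could be taken for cups: the green look-alikes at (211,160) and (248,227), and the jar's steel lid at (167,166), which is off the mat. I choose the four grey ones on the mat. The bar's black end is at the front of the rack, at about (313,231).

```bash
sed -i 's/    m=m or camera_model(cam);/    m=m or CM(cam);/; s/^    m=m or camera_model(cam)$/    m=m or CM(cam)/' h.py
cat >> h.py <<'E'
_c={}
def CM(c):
    if c not in _c: _c[c]=camera_model(c)
    return _c[c]
def board(im):
    hsv=cv2.cvtColor(im,cv2.COLOR_BGR2HSV); m=cv2.inRange(hsv,(5,110,60),(22,255,255)); m[:,:265]=0
    p=max(cv2.findContours(m,cv2.RETR_EXTERNAL,cv2.CHAIN_APPROX_NONE)[0],key=cv2.contourArea).reshape(-1,2)
    w=np.array([ray("top",u,v,.150)[:2] for u,v in p],np.float32)
    return cv2.minAreaRect(w)
def feet(im,z=.104,win=(185,290,128,230),thr=115):
    g=cv2.GaussianBlur(cv2.cvtColor(im,cv2.COLOR_BGR2GRAY),(3,3),0); b=np.zeros_like(g); a=win
    b[a[0]:a[1],a[2]:a[3]]=g[a[0]:a[1],a[2]:a[3]]
    n,l,s,c=cv2.connectedComponentsWithStats((b>thr).astype(np.uint8))
    return [(s[i,2:5],c[i].round(1),ray("top",*c[i],z).round(4)[:2]) for i in range(1,n) if s[i,4]>80]
E
python3 - <<'E'
from h import *
im=cv2.imread("pics/top0.png"); r=board(im); print(r,cv2.boxPoints(r))
g=cv2.cvtColor(im,cv2.COLOR_BGR2GRAY); print(g[210,145:178],g[249,185:212])
for t in (105,115,125): print(t,*feet(im,thr=t),sep="\n")
for n,(u,v) in dict(jar=(167,166),g1=(212,160),g2=(248,227),kettle=(419,213)).items(): print(n,ray("top",u,v,.1 if n!="kettle" else .19))
E
```

```text
((0.5916347503662109, -0.2029085010290146), (0.24636337161064148, 0.17181354761123657), 83.41384887695312) [[ 0.49216634 -0.315424  ]
 [ 0.662846   -0.3351305 ]
 [ 0.69110316 -0.09039301]
 [ 0.5204235  -0.07068649]]
[ 47  84 113 122 123 122 124 126 127 125 125 125 126 124 121 123 118 103
  79  67  65  59  58  50  44  39  31  22  23  16  19  23  20] [ 63  93 118 123 125 126 124 125 125 123 124 124 124 122 123 120 115  96
  75  57  52  48  48  43  34  24  14]
105
(array([ 52,  91, 444], dtype=int32), array([142.3, 201.8]), array([0.6268, 0.3494]))
(array([102, 105, 530], dtype=int32), array([202.2, 245.9]), array([0.4798, 0.1557]))
(array([ 15,  15, 169], dtype=int32), array([154.3, 210. ]), array([0.599, 0.31 ]))
(array([ 14,  15, 165], dtype=int32), array([202.4, 210.2]), array([0.5952, 0.1556]))
(array([ 15,  15, 180], dtype=int32), array([194.1, 249. ]), array([0.4705, 0.1814]))
(array([ 15,  15, 178], dtype=int32), array([141.9, 252.7]), array([0.4624, 0.3465]))
115
(array([ 51,  77, 390], dtype=int32), array([143.2, 198.1]), array([0.6388, 0.3465]))
(array([102, 105, 504], dtype=int32), array([202. , 246.2]), array([0.4789, 0.1565]))
(array([ 14,  13, 142], dtype=int32), array([154.2, 209.9]), array([0.5992, 0.3104]))
(array([ 13,  13, 131], dtype=int32), array([202.2, 210. ]), array([0.5958, 0.1562]))
(array([ 13,  13, 142], dtype=int32), array([194., 249.]), array([0.4706, 0.1818]))
(array([ 13,  14, 147], dtype=int32), array([141.8, 252.4]), array([0.4632, 0.3465]))
125
(array([ 49,  65, 334], dtype=int32), array([143.4, 195.2]), array([0.6483, 0.3463]))
(array([ 36,  49, 183], dtype=int32), array([215.9, 192.5]), array([0.6526, 0.1124]))
(array([102,  24, 180], dtype=int32), array([192.8, 287.1]), array([0.3508, 0.1845]))
jar [0.7453365  0.27269463 0.1       ]
g1 [0.76285324 0.12562587 0.1       ]
g2 [0.53815988 0.00972216 0.1       ]
kettle [ 0.55763461 -0.51980675  0.19      ]
```

```bash
cat >> h.py <<'E'
from scipy.spatial.transform import Rotation as Ro
C=np.array([.5916,-.2029]); YAW=np.arctan2(-.0197,.1707)
def R2w(x,y): 
    c,s=np.cos(YAW),np.sin(YAW); return C+np.array([c*x-s*y,s*x+c*y])
def w2R(p):
    c,s=np.cos(YAW),np.sin(YAW); d=np.array(p[:2])-C; return np.array([c*d[0]+s*d[1],-s*d[0]+c*d[1]])
def need(xy,z,yang=None):
    "tool-frame shift (units of 30mm) and turn (units of 8deg) to a world target, tool y at world angle yang deg; turn first"
    o=get_obs(); R=Ro.from_rotvec(o["ee_rot"]); ya=np.degrees(np.arctan2(*R.apply([0,1,0])[1::-1]))
    tilt=np.degrees(np.arccos(-R.apply([0,0,1])[2])); t=0
    if yang is not None:
        t=(ya-yang+180)%360-180; R=R*Ro.from_rotvec([0,0,np.radians(t)])
    d=R.inv().apply(np.array([*xy,z])-o["eef_pos"])
    print("t",round(o["time_s"],1),"pos",o["eef_pos"].round(4),"rack",w2R(o["eef_pos"]).round(4),"ya",ya.round(1),"tilt",tilt.round(2),"j",o["joint_positions"].round(2),"F",o["force"].round(1),"w",round(o["grip_width"],4))
    print("TURN z",round(t/8,3),"SHIFT",(d/.03).round(2),"mm",(d*1000).round(1))
E
python3 - <<'E'
from h import *
print(np.degrees(YAW),R2w(-.0805,0),R2w(-.0875,.064),R2w(-.0875,-.064))
need(R2w(-.0805,0),.26,np.degrees(YAW))
E
```

```text
-6.5832186591249044 [ 0.51163079 -0.19367098] [ 0.5120143  -0.12929045] [ 0.49733958 -0.25644647]
t 0.1 pos [0.1273 0.483  0.2415] rack [-0.5398  0.6281] ya 75.2 tilt 0.11 j [1.31 0.24 0.   1.34 0.   1.57] F [-0.7  0.1  0.8] w 0.0853
TURN z 10.227 SHIFT [-20.94  15.31  -0.58] mm [-628.1  459.3  -17.5]
```

send_rows(
  deltas="0 0 1 0 0 0 1;0 0 1 0 0 0 1;0 0 1 0 0 0 1;0 0 1 0 0 0 1;0 0 1 0 0 0 1;0 0 1 0 0 0 1;0 0 1 0 0 0 1;0 0 1 0 0 0 1;0 0 1 0 0 0 1;0 0 1 0 0 0 1;0 0 0.22 0 0 0 1;0 0 0 0 0 0 1",
)

```text
time_s: 1.6
eef_pos: [0.1274, 0.4833, 0.242]
ee_rot: [2.343, 2.093, -0.001]
force: [-0.5, 0.6, -0.4]
grip_width: 0.0853
finger_force: 0.0
```

Run:
```python
from h import *
need(R2w(-.0805,0),.28,np.degrees(YAW))
```

```text
t 1.6 pos [0.1274 0.4833 0.242 ] rack [-0.5398  0.6285] ya -6.4 tilt 0.04 j [ 1.31  0.24  0.    1.34 -0.    3.  ] F [-0.5  0.6 -0.4] w 0.0853
TURN z 0.018 SHIFT [-20.95  15.31  -1.25] mm [-628.5  459.3  -37.6]
```

send_rows(
  deltas="0 0 0 -1 0.7 -0.1 1;0 0 0 -1 0.7 -0.1 1;0 0 0 -1 0.7 -0.1 1;0 0 0 -1 0.7 -0.1 1;0 0 0 -1 0.7 -0.1 1;0 0 0 -1 0.7 -0.1 1;0 0 0 -1 0.7 -0.1 1;0 0 0 -1 0.7 -0.1 1;0 0 0 -1 0.7 -0.1 1;0 0 0 -1 0.7 -0.1 1;0 0 0 -1 0.7 -0.1 1;0 0 0 -1 0.7 -0.1 1",
)

```text
time_s: 3.1
eef_pos: [0.3373, 0.096, 0.2786]
ee_rot: [2.343, 2.093, 0.001]
force: [0.3, 0.3, 0.1]
grip_width: 0.0851
finger_force: 0.0
```

send_rows(
  deltas="0 0 0 -1 0.8 0 1;0 0 0 -1 0.8 0 1;0 0 0 -1 0.8 0 1;0 0 0 -1 0.8 0 1;0 0 0 -1 0.8 0 1;0 0 0 -1 0.8 0 1;0 0 0 -1 0.8 0 1;0 0 0 -1 0.8 0 1;0 0 0 -1 0.5 0 1;0 0 0 0 0 0 1;0 0 0 0 0 0 1",
)

```text
time_s: 4.47
eef_pos: [0.5115, -0.1943, 0.278]
ee_rot: [-2.343, -2.091, 0.0]
force: [0.6, 0.2, 0.7]
grip_width: 0.0852
finger_force: 0.0
```

Run:
```python
from h import *
need(R2w(-.0805,0),.18,np.degrees(YAW))
m=CM("wrist"); cv2.imwrite("pics/w1.png",read_camera("wrist"))
print(proj("wrist",[[*R2w(-.0875,y),.15] for y in (.074,.054,-.054,-.074)]+[[*R2w(-.0805,0),.186]]).round(0))
```

```text
t 4.5 pos [ 0.5115 -0.1943  0.278 ] rack [-0.0806 -0.0007] ya -6.5 tilt 0.06 j [-0.36  0.33  0.21  1.46  0.    1.32] F [0.6 0.2 0.7] w 0.0852
TURN z 0.011 SHIFT [0.02 0.01 3.27] mm [ 0.6  0.2 98. ]
[[274. 108.]
 [274. 135.]
 [275. 267.]
 [275. 288.]
 [283. 217.]]
```

View pics/w1.png

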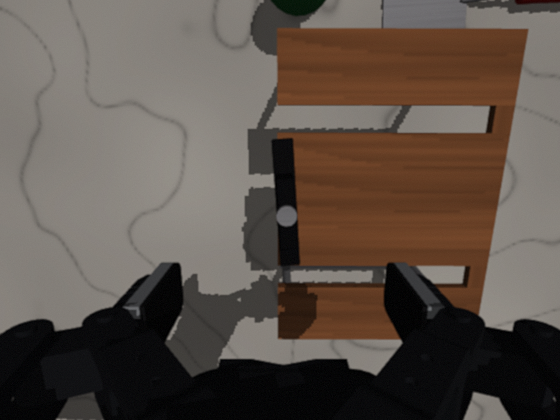

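The wrist view shows the rack with slots at rows 106–133 and 265–286 and the front edge at column 277. That puts it 1–2 mm off my estimate. The bar is nearly closed, with its fin pin at (287,216).

send_rows(
  deltas="0 0 0 0.05 0.05 0.9 1;0 0 0 0 0 0.9 1;0 0 0 0 0 0.8 1;0 0 0 0 0 0.5 1;0 0 0 0 0 0.2 1;0 0 0 0 0 0 0;0 0 0 0 0 0 0;0 0 0 0 0 0 0;0 0 0 0 0 0 0;0 0 0 0 0 0 0",
)

```text
time_s: 5.78
eef_pos: [0.5137, -0.1934, 0.1799]
ee_rot: [2.344, 2.091, 0.001]
force: [-1.0, -0.1, 3.8]
grip_width: 0.0105
finger_force: 60.0
```

```bash
sed -i 's/^C=.*; YAW/C=np.array([.5930,-.2020]); YAW/' h.py
python3 - <<'E'
from h import *
need(R2w(-.0805,0),.18,np.degrees(YAW)); print(get_obs()["torque"],get_obs()["finger_force"])
cv2.imwrite("pics/w2.png",read_camera("wrist"))
E
```

```text
t 5.8 pos [ 0.5137 -0.1934  0.1799] rack [-0.0798 -0.0006] ya -6.5 tilt 0.05 j [-0.36  0.37  0.02  1.22  0.    1.32] F [-1.  -0.1  3.8] w 0.0105
TURN z 0.007 SHIFT [ 0.02 -0.02 -0.  ] mm [ 0.6 -0.7 -0.1]
[0.0307004  0.13748131 0.06229697] 60.0085723400116
```

View pics/w2.png

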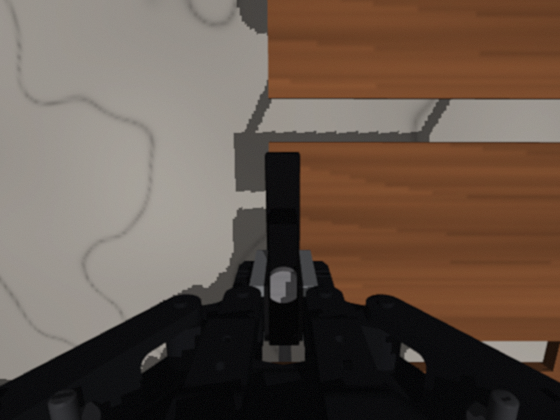

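The fin is gripped and the bar is aligned with the rack. Next I turn it open.

send_rows(
  deltas="0 0 -0.96 0 0 0 0;0 0 -0.96 0 0 0 0;0 0 -0.96 0 0 0 0;0 0 -0.96 0 0 0 0;0 0 -0.96 0 0 0 0;0 0 -0.96 0 0 0 0;0 0 -0.96 0 0 0 0;0 0 -0.96 0 0 0 0;0 0 -0.96 0 0 0 0;0 0 -0.96 0 0 0 0;0 0 -0.96 0 0 0 0;0 0 -0.9 0 0 0 0",
)

```text
time_s: 7.32
eef_pos: [0.5158, -0.1917, 0.1799]
ee_rot: [0.124, 3.134, 0.006]
force: [5.2, 5.2, 1.4]
grip_width: 0.0106
finger_force: 59.8
```

Run:
```python
from h import *
need(R2w(-.0805,0),.28,np.degrees(YAW)+90); print(get_obs()["torque"])
```

```text
t 7.3 pos [ 0.5158 -0.1917  0.1799] rack [-0.0779  0.0014] ya 85.5 tilt 0.35 j [-0.36  0.37  0.02  1.22  0.   -0.28] F [5.2 5.2 1.4] w 0.0106
TURN z 0.256 SHIFT [ 0.07 -0.03 -3.34] mm [   2.2   -1.  -100.1]
[ 1.0993977  -0.8627322  -0.08215014]
```

send_rows(
  deltas="0 0 0 0 0 0 0.5;0 0 0 0 0 0 0.8;0 0 0 0 0 0 1;0 0 0 0 0 -0.5 1;0 0 0 0 0 -1 1;0 0 0 0 0 -1 1;0 0 0 0 0 -1 1;0 0 0.25 0 0 0 1;0 0 0 0 0 0 1",
)

```text
time_s: 8.45
eef_pos: [0.5133, -0.1934, 0.2843]
ee_rot: [0.188, 3.136, -0.0]
force: [0.6, 0.4, -0.4]
grip_width: 0.0853
finger_force: 0.0
```

Run:
```python
from h import *
CA=C
C+= R2w(.001,.0012)-R2w(0,0)
need(R2w(-.0805,0),.28,np.degrees(YAW)+90); print(C)
m=CM("wrist"); cv2.imwrite("pics/w3.png",read_camera("wrist"))
print(proj("wrist",[[*R2w(-.0875,y),.15] for y in (.074,.054,-.054,-.074)]+[[*R2w(-.0805,0),.186]]).round(0))
im=read_camera("top"); cv2.imwrite("pics/top1.png",im)
print(*feet(im,thr=110),sep="\n")
```

```text
t 8.4 pos [ 0.5133 -0.1934  0.2843] rack [-0.0811 -0.0018] ya 83.1 tilt 0.01 j [-0.36  0.33  0.23  1.47 -0.   -0.24] F [ 0.6  0.4 -0.4] w 0.0853
TURN z -0.036 SHIFT [-0.02  0.06  0.14] mm [-0.6  1.8  4.3]
[ 0.59413098 -0.20092256]
[[377. 195.]
 [352. 196.]
 [219. 196.]
 [195. 196.]
 [286. 217.]]
(array([ 51,  88, 428], dtype=int32), array([142.2, 201.3]), array([0.6285, 0.3495]))
(array([102, 105, 519], dtype=int32), array([202.3, 245.9]), array([0.4799, 0.1553]))
(array([ 14,  15, 159], dtype=int32), array([154.4, 209.9]), array([0.5992, 0.3099]))
(array([ 14,  14, 159], dtype=int32), array([202.4, 210.2]), array([0.5951, 0.1556]))
(array([ 15,  15, 168], dtype=int32), array([194., 249.]), array([0.4706, 0.1815]))
(array([ 15,  14, 167], dtype=int32), array([141.8, 252.5]), array([0.4629, 0.3468]))
```

View pics/w3.png

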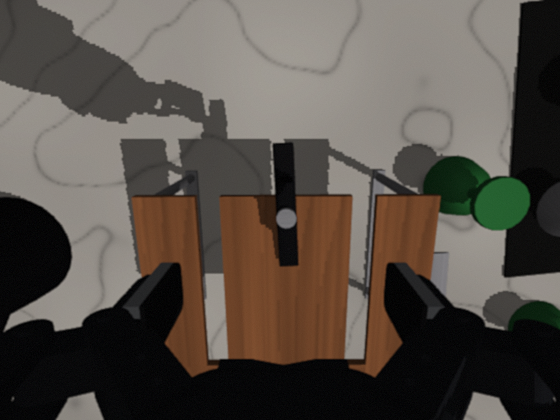

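Slots in the wrist view: columns 196–221 and 350–375. The fin pin is at (286,217) and the bar lies along x, so it is open. The updated rack pose fits. Next is the nearest cup, at top pixel (194,249).

```bash
sed -i 's/^C=.*; YAW/C=np.array([.5941,-.2009]); YAW/' h.py
python3 - <<'E'
from h import *
need((.4726,.1835),.20,np.degrees(YAW)+90)
E
```

```text
t 8.6 pos [ 0.5129 -0.1932  0.2833] rack [-0.0816 -0.0016] ya 83.2 tilt 0.12 j [-0.36  0.33  0.23  1.47 -0.   -0.24] F [ 1.1 -1.1 -0.1] w 0.0854
TURN z -0.033 SHIFT [ 2.77 12.32  2.79] mm [ 83.  369.5  83.6]
```

send_rows(
  deltas="0 0 0 0.25 1 0 1;0 0 0 0.25 1 0 1;0 0 0 0.25 1 0 1;0 0 0 0.25 1 0 1;0 0 0 0.25 1 0.2 1;0 0 0 0.25 1 0.2 1;0 0 0 0.25 1 0.4 1;0 0 0 0.25 1 0.4 1;0 0 0 0.25 1 0.4 1;0 0 0 0.25 1 0.4 1;0 0 0 0.27 1 0.4 1;0 0 0 0 1 0.4 1",
)

```text
time_s: 10.05
eef_pos: [0.4727, 0.1747, 0.1989]
ee_rot: [-0.187, -3.134, 0.002]
force: [-0.6, -0.3, 0.2]
grip_width: 0.0857
finger_force: 0.0
```

send_rows(
  deltas="0 0 -0.03 0 0.32 0 1;0 0 0 0 0 0 1;0 0 0 0 0 0 1",
)

```text
time_s: 10.42
eef_pos: [0.4752, 0.1827, 0.2006]
ee_rot: [0.183, 3.136, -0.001]
force: [1.1, 0.2, -0.1]
grip_width: 0.0854
finger_force: 0.0
```

Run:
```python
from h import *
need((.4726,.1835),.099,np.degrees(YAW)+90)
CM("wrist"); cv2.imwrite("pics/w4.png",read_camera("wrist"))
a=np.linspace(0,6.28,9)[:-1]
print(proj("wrist",[.4726,.1835,.104]),proj("wrist",np.c_[.4726+.027*np.cos(a),.1835+.027*np.sin(a),0*a+.104]).round())
```

```text
t 10.4 pos [0.4752 0.1827 0.2006] rack [-0.1621  0.3675] ya 83.3 tilt 0.03 j [ 0.37  0.28 -0.05  1.24 -0.    0.48] F [ 1.1  0.2 -0.1] w 0.0854
TURN z -0.011 SHIFT [0.09 0.02 3.39] mm [  2.7   0.5 101.6]
[[284.2385437  212.79566846]] [[289. 248.]
 [314. 235.]
 [322. 209.]
 [309. 183.]
 [280. 175.]
 [254. 189.]
 [246. 217.]
 [261. 241.]]
```

View pics/w4.png

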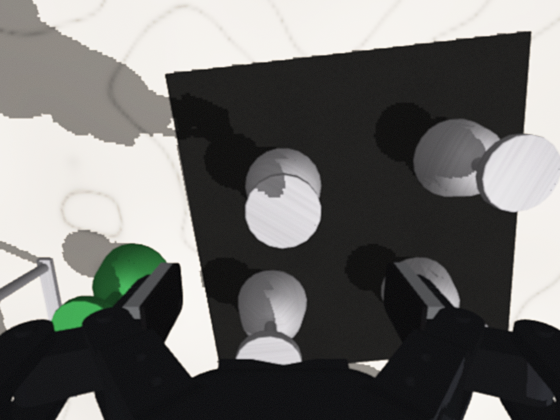

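The steel foot is at (283,211), within 1 mm of where I predicted, so the cup choice is confirmed. Next I descend and grip.

send_rows(
  deltas="0 0 0 0.13 0.02 0.9 1;0 0 0 0 0 0.9 1;0 0 0 0 0 0.9 1;0 0 0 0 0 0.5 1;0 0 0 0 0 0.19 1;0 0 0 0 0 0 0;0 0 0 0 0 0 0;0 0 0 0 0 0 0;0 0 0 0 0 0 0",
)

```text
time_s: 11.6
eef_pos: [0.4723, 0.1848, 0.1002]
ee_rot: [0.181, 3.134, 0.001]
force: [-0.6, -2.6, 5.6]
grip_width: 0.0515
finger_force: 62.0
```

send_rows(
  deltas="0 0 0 0 0 -0.5 0;0 0 0 0 0 -1 0;0 0 0 0 0 -1 0;0 0 0 0 0 -1 0;0 0 0 0 0 -1 0;0 0 0 0 0 0 0;0 0 0 0 0 0 0",
)

```text
time_s: 12.48
eef_pos: [0.4707, 0.1845, 0.2328]
ee_rot: [-0.181, -3.135, 0.001]
force: [-0.3, 0.0, -2.3]
grip_width: 0.0513
finger_force: 63.1
```

Run:
```python
from h import *
need(R2w(-.18,.064),.18,np.degrees(YAW)+90)
cv2.imwrite("pics/s5.png",cv2.resize(read_camera("side")[80:280,120:390],None,fx=2.9,fy=2.9))
```

```text
t 12.5 pos [0.4707 0.1845 0.2328] rack [-0.1668  0.3687] ya 83.4 tilt 0.08 j [0.37 0.26 0.   1.32 0.   0.49] F [-0.3  0.  -2.3] w 0.0513
TURN z -0.003 SHIFT [  0.44 -10.15   1.77] mm [  13.2 -304.6   53. ]
```

View pics/s5.png

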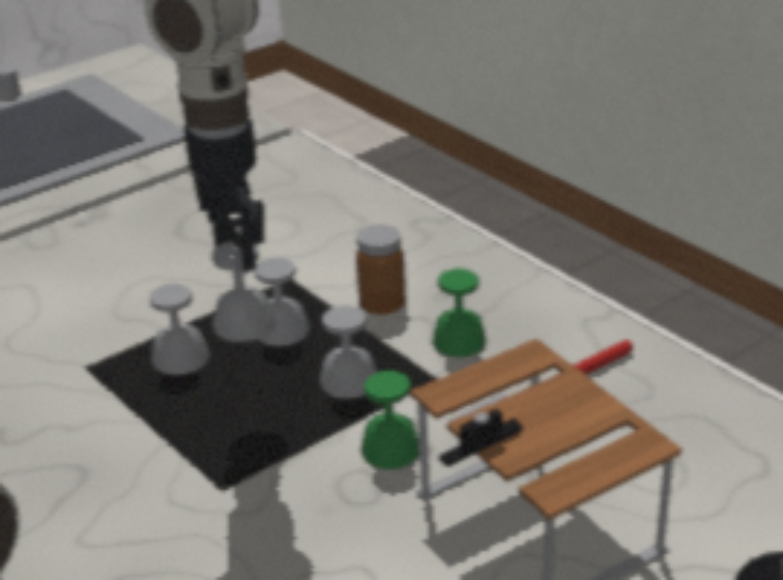

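Three cups stand on the mat and the fourth is in the gripper, upright. I carry it to the front of the left slot.

send_rows(
  deltas="0 0 0 0.15 -0.6 0 0;0 0 0 0.15 -1 0 0;0 0 0 0.14 -1 0 0;0 0 0 0 -1 0 0;0 0 0 0 -1 0 0;0 0 0 0 -1 0 0;0 0 0 0 -1 0.3 0;0 0 0 0 -1 0.4 0;0 0 0 0 -1 0.4 0;0 0 0 0 -1 0.4 0;0 0 0 0 -0.55 0.4 0;0 0 0 0 0 0.2 0",
)

```text
time_s: 14.02
eef_pos: [0.4219, -0.117, 0.1694]
ee_rot: [-0.185, -3.134, -0.001]
force: [-0.1, -0.1, -1.6]
grip_width: 0.0519
finger_force: 63.2
```

send_rows(
  deltas="0 0 0 0 0 0 0;0 0 0 0 0 0 0",
)

```text
time_s: 14.28
eef_pos: [0.4234, -0.1156, 0.1709]
ee_rot: [0.179, 3.136, 0.0]
force: [-0.2, -0.2, -2.0]
grip_width: 0.0514
finger_force: 63.2
```

Run:
```python
from h import *
need(R2w(.0605,.064),.17,np.degrees(YAW)+90)
CM("wrist");cv2.imwrite("pics/w6.png",read_camera("wrist"))
print(proj("wrist",[[*R2w(-.0875,y),.15] for y in (.074,.054)]).round(0))
```

```text
t 14.3 pos [ 0.4234 -0.1156  0.1709] rack [-0.1793  0.0651] ya 83.5 tilt 0.03 j [-0.27  0.17 -0.28  1.12  0.   -0.15] F [-0.2 -0.2 -2. ] w 0.0514
TURN z 0.007 SHIFT [-7.99 -0.04  0.03] mm [-239.8   -1.1    1. ]
[[299. 410.]
 [264. 410.]]
```

View pics/w6.png

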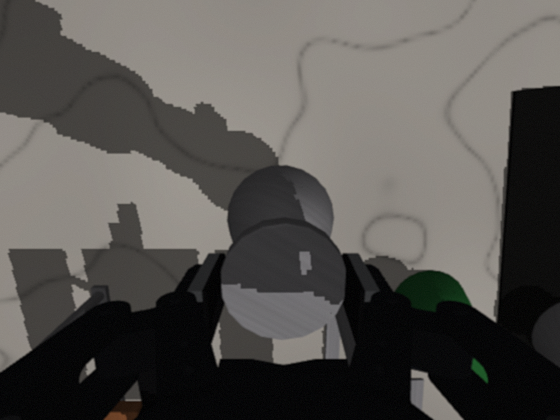

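send_rows(
  deltas="0 0 0 -0.8 -0.04 0 0;0 0 0 -0.8 0 0 0;0 0 0 -0.8 0 0 0;0 0 0 -0.6 0 0 0;0 0 0 -0.6 0 0 0;0 0 0 -0.6 0 0 0;0 0 0 0 0 0 0",
)

```text
time_s: 15.2
eef_pos: [0.5494, -0.1315, 0.1707]
ee_rot: [0.179, 3.135, -0.0]
force: [-1.4, 0.8, -2.6]
grip_width: 0.0515
finger_force: 63.2
```

Run:
```python
from h import *
need(R2w(.0605,.064),.162,np.degrees(YAW)+90)
```

```text
t 15.2 pos [ 0.5494 -0.1315  0.1707] rack [-0.0524  0.0638] ya 83.5 tilt 0.06 j [-0.23  0.41  0.05  1.21  0.   -0.12] F [-1.4  0.8 -2.6] w 0.0515
TURN z 0.007 SHIFT [-3.76  0.01  0.29] mm [-112.9    0.2    8.8]
```

send_rows(
  deltas="0 0 0 -0.9 0 0 0;0 0 0 -0.9 0 0 0;0 0 0 -0.9 0 0 0;0 0 0 -0.7 0 0 0;0 0 0 -0.36 0 0 0;0 0 0 0 0 0 0;0 0 0 0 0 0.1 0;0 0 0 0 0 0.1 0;0 0 0 0 0 0.06 0;0 0 0 0 0 0 0;0 0 0 0 0 0 0",
)

```text
time_s: 16.58
eef_pos: [0.6602, -0.1451, 0.163]
ee_rot: [0.181, 3.136, -0.0]
force: [0.4, -0.6, -2.2]
grip_width: 0.0513
finger_force: 63.2
```

Run:
```python
from h import *
need(R2w(.0605,.064),.160,np.degrees(YAW)+90)
```

```text
t 16.6 pos [ 0.6602 -0.1451  0.163 ] rack [0.0592 0.0631] ya 83.4 tilt 0.01 j [-0.22  0.64  0.41  1.34  0.   -0.1 ] F [ 0.4 -0.6 -2.2] w 0.0513
TURN z -0.004 SHIFT [-0.04  0.03  0.1 ] mm [-1.3  0.9  3. ]
```

send_rows(
  deltas="0 0 0 0 0 0.07 0;0 0 0 0 0 0.05 0;0 0 0 0 0 0 0;0 0 0 0 0 0 0",
)

```text
time_s: 17.08
eef_pos: [0.6602, -0.145, 0.1592]
ee_rot: [-0.181, -3.136, -0.0]
force: [0.4, 0.9, -2.1]
grip_width: 0.0511
finger_force: 63.2
```

send_rows(
  deltas="0 0 0 0 0 0.05 0;0 0 0 0 0 0 0;0 0 0 0 0 0 0",
)

```text
time_s: 17.45
eef_pos: [0.6604, -0.1451, 0.158]
ee_rot: [0.181, 3.136, -0.0]
force: [-0.5, 0.6, -0.0]
grip_width: 0.0517
finger_force: 64.3
```

send_rows(
  deltas="0 0 0 0 0 0 0.7;0 0 0 0 0 0 0.76;0 0 0 0 0 0 0.76;0 0 0 0 0 -0.3 0.76;0 0 0 0 0 -0.6 0.76;0 0 0 0 0 -1 0.76;0 0 0 0 0 -1 0.76;0 0 0 0 0 -0.5 1;0 0 0 1 0.3 0 1;0 0 0 1 1 0 1;0 0 0 1 1 0 1;0 0 0 0 0 0 1",
)

```text
time_s: 18.95
eef_pos: [0.5771, -0.0642, 0.2611]
ee_rot: [0.177, 3.136, 0.0]
force: [1.0, 0.8, -0.2]
grip_width: 0.0852
finger_force: 0.0
```

Run:
```python
from h import *
im=read_camera("top"); cv2.imwrite("pics/top2.png",im)
print(*feet(im,thr=110),sep="\n")
cv2.imwrite("pics/c7.png",np.vstack([cv2.resize(im[125:295,120:365],None,fx=2,fy=2),cv2.resize(read_camera("side")[140:270,140:385],None,fx=2,fy=2)])[:600])
need((.5962,.1570),.2,np.degrees(YAW)+90)
```

```text
(array([ 51,  90, 436], dtype=int32), array([142.1, 201.6]), array([0.6272, 0.3498]))
(array([102, 105, 524], dtype=int32), array([202.2, 246. ]), array([0.4794, 0.1557]))
(array([ 15,  15, 164], dtype=int32), array([154.4, 210. ]), array([0.599 , 0.3099]))
(array([ 14,  14, 161], dtype=int32), array([202.4, 210.2]), array([0.5952, 0.1557]))
(array([ 15,  15, 172], dtype=int32), array([141.8, 252.5]), array([0.4628, 0.3466]))
t 19.1 pos [ 0.5792 -0.0661  0.2609] rack [-0.0303  0.1322] ya 83.4 tilt 0.13 j [-0.11  0.4   0.28  1.45 -0.    0.  ] F [-0.4 -0.3  0.1] w 0.0854
TURN z 0.001 SHIFT [0.29 7.45 2.03] mm [  8.8 223.6  60.8]
```

View pics/c7.png

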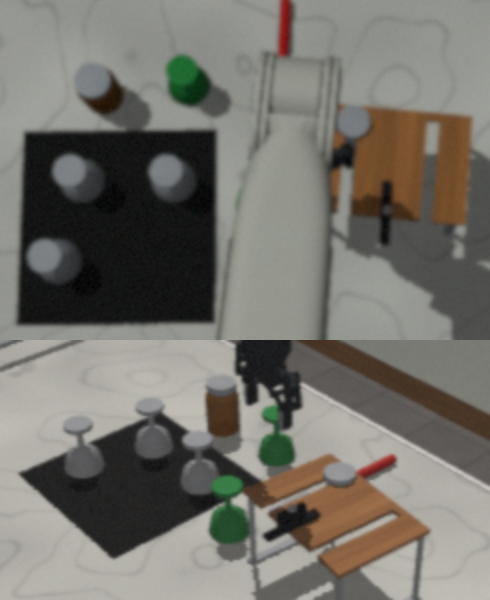

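The picture shows the first cup's foot lying over the rear of the left slot, at crop (353,121) in the top view and (340,473) in the side view. Next is the cup at top pixel (202,210).

send_rows(
  deltas="0 0 0 0.05 0.95 0.2 1;0 0 0 0.05 0.95 0.2 1;0 0 0 0.05 0.95 0.2 1;0 0 0 0.05 0.95 0.2 1;0 0 0 0.05 0.95 0.2 1;0 0 0 0.05 0.95 0.2 1;0 0 0 0 0.95 0.4 1;0 0 0 0 0.8 0.4 1;0 0 0 0 0 0 1;0 0 0 0 0 0 1",
)

```text
time_s: 20.3
eef_pos: [0.5959, 0.1564, 0.1996]
ee_rot: [-0.182, -3.136, 0.001]
force: [-0.3, 0.1, 0.7]
grip_width: 0.0853
finger_force: 0.0
```

```bash
cat >> h.py <<'E'
def wfoot(z=.104):
    "foot centre under the open gripper, from the wrist camera"
    m=CM("wrist"); im=read_camera("wrist"); g=cv2.cvtColor(im,cv2.COLOR_BGR2GRAY)
    b=(g>185).astype(np.uint8); b[:,:200]=0;b[:,370:]=0;b[300:]=0;b[:120]=0
    n,l,s,c=cv2.connectedComponentsWithStats(b); i=1+np.argmax(s[1:,4]); q=max(cv2.findContours((l==i).astype(np.uint8),0,2)[0],key=cv2.contourArea)
    (u,v),r=cv2.minEnclosingCircle(q); p=ray("wrist",u,v,z); print("foot px",round(u),round(v),"r",round(r,1),s[i],"->",p.round(4)); return p
E
python3 - <<'E'
from h import *
need((.5962,.157),.100,np.degrees(YAW)+90)
p=wfoot()
E
```

```text
t 20.3 pos [0.5959 0.1564 0.1996] rack [-0.0392  0.3551] ya 83.4 tilt 0.03 j [ 0.26  0.49  0.26  1.34 -0.    0.37] F [-0.3  0.1  0.7] w 0.0853
TURN z -0.007 SHIFT [-0.01  0.02  3.32] mm [-0.2  0.7 99.6]
foot px 268 218 r 105.8 [ 200  136  142  164 5290] -> [0.5951 0.145  0.104 ]
```

send_rows(
  deltas="0 0 0 0 0 0.9 1;0 0 0 0 0 0.9 1;0 0 0 0 0 0.9 1;0 0 0 0 0 0.45 1;0 0 0 0 0 0.17 1;0 0 0 0 0 0 0;0 0 0 0 0 0 0;0 0 0 0 0 0 0;0 0 0 0 0 0 0",
)

```text
time_s: 21.48
eef_pos: [0.5969, 0.157, 0.102]
ee_rot: [0.181, 3.133, 0.001]
force: [0.1, -1.2, 5.7]
grip_width: 0.0514
finger_force: 63.0
```

send_rows(
  deltas="0 0 0 0 0 -0.5 0;0 0 0 0 0 -1 0;0 0 0 0 0 -1 0;0 0 0 0 0 -1 0;0 0 0 0 0 -1 0;0 0 0 0 0 0 0;0 0 0 0 0 0 0",
)

```text
time_s: 22.35
eef_pos: [0.5948, 0.1569, 0.2338]
ee_rot: [-0.181, -3.134, 0.001]
force: [-1.0, -0.5, -2.3]
grip_width: 0.0512
finger_force: 62.9
```

Run:
```python
from h import *
need(R2w(-.18,.064),.17,np.degrees(YAW)+90)
```

```text
t 22.4 pos [0.5948 0.1569 0.2338] rack [-0.0403  0.3555] ya 83.4 tilt 0.12 j [0.26 0.48 0.33 1.42 0.   0.37] F [-1.  -0.5 -2.3] w 0.0512
TURN z -0.002 SHIFT [ 4.65 -9.71  2.14] mm [ 139.6 -291.4   64.3]
```

send_rows(
  deltas="0 0 0 0.6 -0.6 0 0;0 0 0 1 -0.9 0 0;0 0 0 1 -0.9 0 0;0 0 0 1 -0.9 0 0;0 0 0 0.7 -0.9 0 0;0 0 0 0.35 -0.9 0 0;0 0 0 0 -0.9 0.2 0;0 0 0 0 -0.9 0.4 0;0 0 0 0 -0.9 0.4 0;0 0 0 0 -0.9 0.4 0;0 0 0 0 -0.9 0.4 0;0 0 0 0 -0.15 0.25 0",
)

```text
time_s: 23.85
eef_pos: [0.4215, -0.1182, 0.1714]
ee_rot: [-0.185, -3.132, -0.002]
force: [-0.6, 0.4, -1.5]
grip_width: 0.0513
finger_force: 63.0
```

send_rows(
  deltas="0 0 0 0 0 0 0;0 0 0 0 0 0 0;0 0 0 0 0 0 0",
)

```text
time_s: 24.22
eef_pos: [0.4237, -0.1169, 0.174]
ee_rot: [0.179, 3.136, 0.0]
force: [0.2, -0.6, -1.5]
grip_width: 0.0514
finger_force: 63.0
```

Run:
```python
from h import *
need(R2w(-.0175,.064),.171,np.degrees(YAW)+90)
```

```text
t 24.2 pos [ 0.4237 -0.1169  0.174 ] rack [-0.1789  0.0639] ya 83.5 tilt 0.05 j [-0.27  0.17 -0.27  1.13  0.   -0.16] F [ 0.2 -0.6 -1.5] w 0.0514
TURN z 0.006 SHIFT [-5.38  0.    0.1 ] mm [-1.614e+02  1.000e-01  3.100e+00]
```

send_rows(
  deltas="0 0 0 -0.8 0 0.05 0;0 0 0 -0.8 0 0.05 0;0 0 0 -0.8 0 0 0;0 0 0 -0.7 0 0 0;0 0 0 -0.7 0 0 0;0 0 0 -0.7 0 0 0;0 0 0 -0.5 0 0 0;0 0 0 -0.33 0 0 0;0 0 0 0 0 0.1 0;0 0 0 0 0 0.1 0;0 0 0 0 0 0.1 0;0 0 0 0 0 0 0",
)

```text
time_s: 25.72
eef_pos: [0.5815, -0.1359, 0.1613]
ee_rot: [-0.181, -3.135, -0.0]
force: [-0.4, 0.7, -1.1]
grip_width: 0.0516
finger_force: 63.0
```

Run:
```python
from h import *
need(R2w(-.0188,.064),.159,np.degrees(YAW)+90)
```

```text
t 25.7 pos [ 0.5815 -0.1359  0.1613] rack [-0.02    0.0631] ya 83.4 tilt 0.05 j [-0.23  0.48  0.13  1.23 -0.   -0.11] F [-0.4  0.7 -1.1] w 0.0516
TURN z -0.004 SHIFT [-0.04  0.03  0.08] mm [-1.2  0.9  2.3]
```

Lower slightly, release and rise; the opening stays limited so the fingers clear the bar.

send_rows(
  deltas="0 0 0 0 0 0.06 0;0 0 0 0 0 0 0;0 0 0 0 0 0 0.7;0 0 0 0 0 0 0.76;0 0 0 0 0 0 0.76;0 0 0 0 0 -0.3 0.76;0 0 0 0 0 -0.6 0.76;0 0 0 0 0 -1 0.76;0 0 0 0 0 -1 0.76;0 0 0 0 1 -0.4 1;0 0 0 0 1 0 1;0 0 0 0 0 0 1",
)

```text
time_s: 27.22
eef_pos: [0.5894, -0.0746, 0.2599]
ee_rot: [0.176, 3.135, 0.0]
force: [-0.0, 0.7, -0.3]
grip_width: 0.0858
finger_force: 0.0
```

send_rows(
  deltas="0 0 0 0 1 0 1;0 0 0 0 1 0 1;0 0 0 0 1 0 1;0 0 0 0 1 0 1;0 0 0 0 1 0 1;0 0 0 0 0 0 1",
)

```text
time_s: 27.98
eef_pos: [0.6064, 0.0737, 0.2588]
ee_rot: [-0.177, -3.137, 0.0]
force: [0.5, -0.3, 0.9]
grip_width: 0.0857
finger_force: 0.0
```

Run:
```python
from h import *
im=read_camera("top"); cv2.imwrite("pics/top3.png",im)
print(*feet(im,thr=110),sep="\n")
print("hung",*feet(im,z=.16,win=(170,240,285,310),thr=112),sep="\n")
need((.4638,.3481),.2,np.degrees(YAW)+90)
need((.6002,.3114),.2,np.degrees(YAW)+90)
```

```text
(array([ 51,  79, 408], dtype=int32), array([142.8, 199.2]), array([0.635, 0.348]))
(array([ 102,  105, 4181], dtype=int32), array([207.5, 239.2]), array([0.501 , 0.1388]))
(array([ 14,  13, 150], dtype=int32), array([154.3, 209.9]), array([0.5993, 0.31  ]))
(array([ 14,  14, 157], dtype=int32), array([146.2, 242.3]), array([0.4952, 0.3335]))
hung
(array([ 25,  22, 347], dtype=int32), array([296.8, 178.3]), array([ 0.6815, -0.149 ]))
(array([ 14,  14, 153], dtype=int32), array([293.5, 209.4]), array([ 0.5821, -0.1359]))
t 28.0 pos [0.6063 0.0725 0.2588] rack [-0.0192  0.273 ] ya 83.4 tilt 0.05 j [ 0.12  0.46  0.37  1.48 -0.    0.23] F [ 0.6 -0.4 -0.1] w 0.0853
TURN z 0.004 SHIFT [5.77 8.58 1.95] mm [173.2 257.5  58.6]
t 28.0 pos [0.6063 0.0725 0.2588] rack [-0.0192  0.273 ] ya 83.4 tilt 0.05 j [ 0.12  0.46  0.37  1.48 -0.    0.23] F [ 0.6 -0.4 -0.1] w 0.0853
TURN z 0.004 SHIFT [1.11 7.89 1.95] mm [ 33.4 236.6  58.6]
```

The second cup hangs in the front of the left slot. The knock has happened: one mat cup has moved to (0.495, 0.334). Next is the cup at (0.600, 0.311).

send_rows(
  deltas="0 0 0 0.14 1 0.2 1;0 0 0 0.14 1 0.2 1;0 0 0 0.14 1 0.2 1;0 0 0 0.14 1 0.2 1;0 0 0 0.14 1 0.25 1;0 0 0 0.14 1 0.3 1;0 0 0 0.14 1 0.3 1;0 0 0 0.13 0.89 0.3 1;0 0 0 0 0 0 1;0 0 0 0 0 0 1",
)

```text
time_s: 29.28
eef_pos: [0.6007, 0.3107, 0.2003]
ee_rot: [0.182, 3.136, -0.001]
force: [-0.2, -0.6, 0.5]
grip_width: 0.0858
finger_force: 0.0
```

Run:
```python
from h import *
need((.6003,.3114),.1,np.degrees(YAW)+90)
```

```text
t 29.3 pos [0.6007 0.3107 0.2003] rack [-0.052  0.509] ya 83.3 tilt 0.04 j [ 0.48  0.62  0.48  1.43 -0.    0.59] F [-0.2 -0.6  0.5] w 0.0858
TURN z -0.009 SHIFT [0.02 0.02 3.34] mm [  0.5   0.7 100.3]
```

send_rows(
  deltas="0 0 0 0.02 0.02 0.9 1;0 0 0 0 0 0.9 1;0 0 0 0 0 0.9 1;0 0 0 0 0 0.45 1;0 0 0 0 0 0.19 1;0 0 0 0 0 0 0;0 0 0 0 0 0 0;0 0 0 0 0 0 0;0 0 0 0 0 0 0",
)

```text
time_s: 30.4
eef_pos: [0.6011, 0.3125, 0.1021]
ee_rot: [0.181, 3.133, 0.002]
force: [0.5, -1.7, 5.8]
grip_width: 0.0512
finger_force: 63.0
```

send_rows(
  deltas="0 0 0 0 0 -0.5 0;0 0 0 0 0 -1 0;0 0 0 0 0 -1 0;0 0 0 0 0 -1 0;0 0 0 0 0 -1 0;0 0 0 0 0 0 0;0 0 0 0 0 0 0",
)

```text
time_s: 31.28
eef_pos: [0.5994, 0.3121, 0.2337]
ee_rot: [-0.181, -3.135, 0.002]
force: [0.1, 0.0, -2.4]
grip_width: 0.0517
finger_force: 62.9
```

Run:
```python
from h import *
need(R2w(-.18,-.064),.172,np.degrees(YAW)+90)
```

```text
t 31.3 pos [0.5994 0.3121 0.2337] rack [-0.0536  0.5102] ya 83.4 tilt 0.12 j [0.48 0.62 0.56 1.51 0.   0.6 ] F [ 0.1  0.  -2.4] w 0.0517
TURN z -0.002 SHIFT [  4.21 -19.14   2.09] mm [ 126.3 -574.2   62.6]
```

send_rows(
  deltas="0 0 0 0.3 -0.6 0 0;0 0 0 0.5 -1 0 0;0 0 0 0.5 -1 0 0;0 0 0 0.5 -1 0 0;0 0 0 0.5 -1 0 0;0 0 0 0.5 -1 0 0;0 0 0 0.5 -1 0 0;0 0 0 0.5 -1 0 0;0 0 0 0.5 -1 0 0;0 0 0 0.4 -1 0 0;0 0 0 0 -1 0 0;0 0 0 0 -1 0 0",
)

```text
time_s: 32.78
eef_pos: [0.4181, -0.018, 0.2334]
ee_rot: [-0.18, -3.133, -0.0]
force: [0.1, -0.6, -1.5]
grip_width: 0.0511
finger_force: 63.0
```

send_rows(
  deltas="0 0 0 0 -1 0 0;0 0 0 0 -1 0 0;0 0 0 0 -1 0 0;0 0 0 0 -1 0 0;0 0 0 0 -1 0.4 0;0 0 0 0 -1 0.4 0;0 0 0 0 -1 0.4 0;0 0 0 0 -0.55 0.4 0;0 0 0 0 0 0.45 0;0 0 0 0 0 0 0;0 0 0 0 0 0 0",
)

```text
time_s: 34.15
eef_pos: [0.3939, -0.2414, 0.1737]
ee_rot: [0.179, 3.136, 0.0]
force: [0.7, 0.3, -1.3]
grip_width: 0.0516
finger_force: 63.0
```

Run:
```python
from h import *
need(R2w(.0605,-.064),.172,np.degrees(YAW)+90)
```

```text
t 34.1 pos [ 0.3939 -0.2414  0.1737] rack [-0.1942 -0.0632] ya 83.5 tilt 0.02 j [-0.55  0.21 -0.22  1.14  0.   -0.44] F [ 0.7  0.3 -1.3] w 0.0516
TURN z 0.006 SHIFT [-8.49 -0.03  0.06] mm [-254.7   -0.8    1.7]
```

send_rows(
  deltas="0 0 0 -0.8 -0.03 0.05 0;0 0 0 -0.8 0 0 0;0 0 0 -0.8 0 0 0;0 0 0 -0.8 0 0 0;0 0 0 -0.7 0 0 0;0 0 0 -0.7 0 0 0;0 0 0 0 0 0 0",
)

```text
time_s: 35.02
eef_pos: [0.5324, -0.2584, 0.1725]
ee_rot: [0.178, 3.135, -0.001]
force: [-0.9, 0.3, -0.8]
grip_width: 0.0517
finger_force: 63.0
```

Run:
```python
from h import *
need(R2w(.0605,-.064),.160,np.degrees(YAW)+90)
```

```text
t 35.0 pos [ 0.5324 -0.2584  0.1725] rack [-0.0547 -0.0641] ya 83.5 tilt 0.1 j [-0.45  0.46  0.13  1.25  0.   -0.34] F [-0.9  0.3 -0.8] w 0.0517
TURN z 0.011 SHIFT [-3.84  0.01  0.42] mm [-115.2    0.2   12.7]
```

send_rows(
  deltas="0 0 0 -0.9 0 0 0;0 0 0 -0.9 0 0 0;0 0 0 -0.9 0 0 0;0 0 0 -0.7 0 0 0;0 0 0 -0.42 0 0 0;0 0 0 0 0 0 0;0 0 0 0 0 0.12 0;0 0 0 0 0 0.12 0;0 0 0 0 0 0.08 0;0 0 0 0 0 0.06 0;0 0 0 0 0 0 0;0 0 0 0 0 0 0",
)

```text
time_s: 36.52
eef_pos: [0.6446, -0.2722, 0.1608]
ee_rot: [0.181, 3.136, -0.0]
force: [0.3, 0.5, -2.0]
grip_width: 0.0513
finger_force: 63.0
```

Run:
```python
from h import *
need(R2w(.0605,-.064),.159,np.degrees(YAW)+90)
```

```text
t 36.5 pos [ 0.6446 -0.2722  0.1608] rack [ 0.0584 -0.0651] ya 83.4 tilt 0.01 j [-0.4   0.69  0.5   1.38 -0.   -0.28] F [ 0.3  0.5 -2. ] w 0.0513
TURN z -0.004 SHIFT [-0.07  0.04  0.06] mm [-2.1  1.1  1.8]
```

send_rows(
  deltas="0 0 0 0 0 0.06 0;0 0 0 0 0 0 0;0 0 0 0 0 0 0.7;0 0 0 0 0 0 0.76;0 0 0 0 0 0 0.76;0 0 0 0 0 -0.3 0.76;0 0 0 0 0 -0.6 0.76;0 0 0 0 0 -1 0.76;0 0 0 0 0 -1 0.76;0 0 0 0.3 1 -0.4 1;0 0 0 0.3 1 0 1;0 0 0 0.3 1 0 1",
)

```text
time_s: 38.02
eef_pos: [0.6281, -0.179, 0.2592]
ee_rot: [0.182, 3.134, -0.001]
force: [-0.1, 0.1, -0.6]
grip_width: 0.0855
finger_force: 0.0
```

send_rows(
  deltas="0 0 0 0.3 1 0 1;0 0 0 0.3 1 0 1;0 0 0 0.3 1 0 1;0 0 0 0.3 1 0 1;0 0 0 0.3 1 0 1;0 0 0 0.3 1 0 1;0 0 0 0.3 1 0 1;0 0 0 0.3 1 0 1;0 0 0 0.3 1 0 1;0 0 0 0 0 0 1;0 0 0 0 0 0 1",
)

```text
time_s: 39.4
eef_pos: [0.5789, 0.0976, 0.2585]
ee_rot: [0.181, 3.135, -0.0]
force: [0.8, 0.0, -0.4]
grip_width: 0.0852
finger_force: 0.0
```

Run:
```python
from h import *
im=read_camera("top"); cv2.imwrite("pics/top4.png",im)
f=feet(im,thr=110); print(*f,sep="\n")
print("hung",*feet(im,z=.16,win=(170,240,285,345),thr=112),sep="\n")
cv2.imwrite("pics/c8.png",np.vstack([cv2.resize(im[125:295,120:365],None,fx=2,fy=2),cv2.resize(read_camera("side")[140:270,140:385],None,fx=2,fy=2)])[:600])
need((.4962,.335),.2,np.degrees(YAW)+90)
```

```text
(array([ 102,  105, 4892], dtype=int32), array([195.7, 238.1]), array([0.5054, 0.1766]))
(array([ 14,  14, 157], dtype=int32), array([146.3, 242.2]), array([0.4955, 0.3334]))
hung
(array([ 60,  26, 853], dtype=int32), array([317. , 178.4]), array([ 0.6797, -0.2127]))
(array([ 14,  14, 145], dtype=int32), array([293.5, 209.3]), array([ 0.5824, -0.1359]))
(array([ 9, 13, 89], dtype=int32), array([289.5, 233.9]), array([ 0.5052, -0.1215]))
t 39.5 pos [0.579  0.0969 0.2582] rack [-0.0492  0.2941] ya 83.3 tilt 0.03 j [ 0.17  0.41  0.29  1.45 -0.    0.28] F [ 0.2 -0.3  0.4] w 0.0856
TURN z -0.012 SHIFT [3.65 7.57 1.94] mm [109.5 227.   58.1]
```

View pics/c8.png

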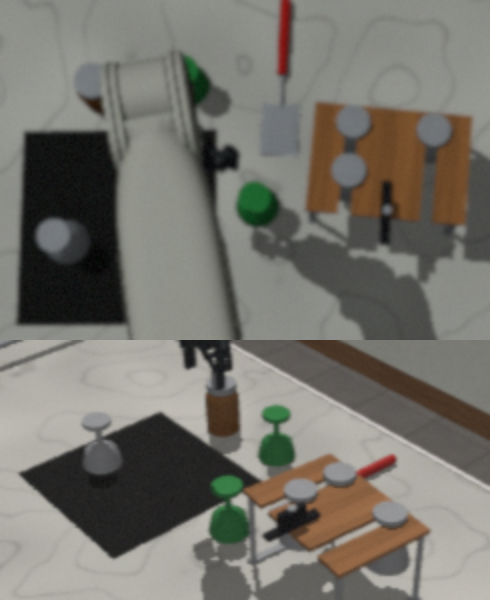

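Three cups hang: crop feet at (353,121) and (349,170) in the left slot, and (434,128) at the rear of the right slot. The last cup is at crop (53,235) on the mat.

send_rows(
  deltas="0 0 0 0.45 1 0.2 1;0 0 0 0.45 1 0.2 1;0 0 0 0.45 1 0.2 1;0 0 0 0.45 1 0.2 1;0 0 0 0.45 1 0.25 1;0 0 0 0.45 1 0.3 1;0 0 0 0.45 1 0.3 1;0 0 0 0.5 0.57 0.3 1;0 0 0 0 0 0 1;0 0 0 0 0 0 1",
)

```text
time_s: 40.75
eef_pos: [0.4969, 0.3351, 0.1997]
ee_rot: [0.183, 3.136, -0.0]
force: [-0.2, 0.1, 0.6]
grip_width: 0.0854
finger_force: 0.0
```

Run:
```python
from h import *
need((.4962,.335),.1,np.degrees(YAW)+90)
```

```text
t 40.8 pos [0.4969 0.3351 0.1997] rack [-0.158   0.5213] ya 83.3 tilt 0.03 j [ 0.59  0.46  0.21  1.32 -0.    0.71] F [-0.2  0.1  0.6] w 0.0854
TURN z -0.013 SHIFT [ 0.02 -0.01  3.32] mm [ 0.7 -0.2 99.7]
```

send_rows(
  deltas="0 0 0 0.02 0 0.9 1;0 0 0 0 0 0.9 1;0 0 0 0 0 0.9 1;0 0 0 0 0 0.45 1;0 0 0 0 0 0.17 1;0 0 0 0 0 0 0;0 0 0 0 0 0 0;0 0 0 0 0 0 0;0 0 0 0 0 0 0",
)

```text
time_s: 41.88
eef_pos: [0.4964, 0.3365, 0.1016]
ee_rot: [0.181, 3.134, 0.002]
force: [0.4, -1.2, 6.3]
grip_width: 0.0513
finger_force: 62.3
```

send_rows(
  deltas="0 0 0 0 0 -0.5 0;0 0 0 0 0 -1 0;0 0 0 0 0 -1 0;0 0 0 0 0 -1 0;0 0 0 0 0 -1 0;0 0 0 0 0 0 0;0 0 0 0 0 0 0",
)

```text
time_s: 42.75
eef_pos: [0.495, 0.3359, 0.2337]
ee_rot: [-0.181, -3.135, 0.001]
force: [0.2, 0.4, -2.3]
grip_width: 0.0515
finger_force: 62.9
```

Run:
```python
from h import *
need(R2w(-.195,-.064),.172,np.degrees(YAW)+90)
```

```text
t 42.8 pos [0.495  0.3359 0.2337] rack [-0.16    0.5219] ya 83.4 tilt 0.09 j [0.6  0.44 0.27 1.4  0.   0.71] F [ 0.2  0.4 -2.3] w 0.0515
TURN z -0.002 SHIFT [  1.16 -19.53   2.08] mm [  34.9 -585.8   62.4]
```

send_rows(
  deltas="0 0 0 0.1 -0.6 0 0;0 0 0 0.1 -1 0 0;0 0 0 0.1 -1 0 0;0 0 0 0.1 -1 0 0;0 0 0 0.1 -1 0 0;0 0 0 0.1 -1 0 0;0 0 0 0.1 -1 0 0;0 0 0 0.1 -1 0 0;0 0 0 0.1 -1 0 0;0 0 0 0.1 -1 0 0;0 0 0 0.1 -1 0 0;0 0 0 0.1 -1 0 0",
)

```text
time_s: 44.25
eef_pos: [0.4182, -0.0063, 0.233]
ee_rot: [-0.181, -3.133, 0.0]
force: [-0.3, -0.7, -2.0]
grip_width: 0.0514
finger_force: 63.0
```

send_rows(
  deltas="0 0 0 0 -1 0 0;0 0 0 0 -1 0 0;0 0 0 0 -1 0 0;0 0 0 0 -1 0 0;0 0 0 0 -1 0.4 0;0 0 0 0 -1 0.4 0;0 0 0 0 -1 0.4 0;0 0 0 0 -0.93 0.4 0;0 0 0 0 0 0.45 0;0 0 0 0 0 0 0;0 0 0 0 0 0 0",
)

```text
time_s: 45.62
eef_pos: [0.3922, -0.2408, 0.1731]
ee_rot: [-0.179, -3.136, -0.001]
force: [0.4, 1.3, -1.9]
grip_width: 0.0513
finger_force: 63.1
```

Run:
```python
from h import *
need(R2w(-.0188,-.064),.172,np.degrees(YAW)+90)
```

```text
t 45.6 pos [ 0.3922 -0.2408  0.1731] rack [-0.196  -0.0628] ya 83.5 tilt 0.06 j [-0.55  0.21 -0.22  1.14  0.   -0.44] F [ 0.4  1.3 -1.9] w 0.0513
TURN z 0.005 SHIFT [-5.91 -0.04  0.03] mm [-177.2   -1.2    1. ]
```

send_rows(
  deltas="0 0 0 -0.8 -0.04 0.03 0;0 0 0 -0.8 0 0 0;0 0 0 -0.8 0 0 0;0 0 0 -0.7 0 0 0;0 0 0 -0.7 0 0 0;0 0 0 -0.7 0 0 0;0 0 0 -0.7 0 0 0;0 0 0 -0.68 0 0 0;0 0 0 0 0 0.12 0;0 0 0 0 0 0.12 0;0 0 0 0 0 0.12 0;0 0 0 0 0 0 0",
)

```text
time_s: 47.12
eef_pos: [0.5665, -0.2631, 0.1613]
ee_rot: [-0.182, -3.135, -0.001]
force: [-0.7, -0.1, -2.2]
grip_width: 0.0511
finger_force: 63.1
```

Run:
```python
from h import *
need(R2w(-.0188,-.064),.159,np.degrees(YAW)+90)
```

```text
t 47.1 pos [ 0.5665 -0.2631  0.1613] rack [-0.0202 -0.0649] ya 83.4 tilt 0.06 j [-0.43  0.53  0.22  1.26 -0.   -0.32] F [-0.7 -0.1 -2.2] w 0.0511
TURN z -0.006 SHIFT [-0.05  0.03  0.08] mm [-1.4  0.9  2.3]
```

send_rows(
  deltas="0 0 0 0 0 0.06 0;0 0 0 0 0 0 0;0 0 0 0 0 0 0.7;0 0 0 0 0 0 0.76;0 0 0 0 0 0 0.76;0 0 0 0 0 -0.3 0.76;0 0 0 0 0 -0.6 0.76;0 0 0 0 0 -1 0.76;0 0 0 0 0 -1 0.76;0 0 0 0.5 0.5 -0.4 0.76;0 0 0 0.8 0.8 0 0.76;0 0 0 0.7 0.8 0 0.76",
)

```text
time_s: 48.62
eef_pos: [0.5146, -0.1933, 0.2599]
ee_rot: [0.182, 3.135, -0.001]
force: [0.4, 0.1, 0.5]
grip_width: 0.0649
finger_force: 0.0
```

send_rows(
  deltas="0 0 0 0 0 0 0.76;0 0 0 0 0 0 0.76",
)

```text
time_s: 48.88
eef_pos: [0.5156, -0.1941, 0.2596]
ee_rot: [0.181, 3.135, -0.001]
force: [-0.1, -0.4, -0.1]
grip_width: 0.065
finger_force: 0.0
```

Run:
```python
from h import *
need(R2w(-.0805,0),.18,np.degrees(YAW)+90)
CM("wrist");cv2.imwrite("pics/w9.png",read_camera("wrist"))
print(proj("wrist",[*R2w(-.0805,0),.186]))
```

```text
t 48.9 pos [ 0.5156 -0.1941  0.2596] rack [-0.0788 -0.0022] ya 83.4 tilt 0.11 j [-0.36  0.34  0.18  1.41 -0.   -0.24] F [-0.1 -0.4 -0.1] w 0.065
TURN z -0.003 SHIFT [0.06 0.08 2.65] mm [ 1.9  2.3 79.6]
[[287.17240658 223.55429605]]
```

View pics/w9.png

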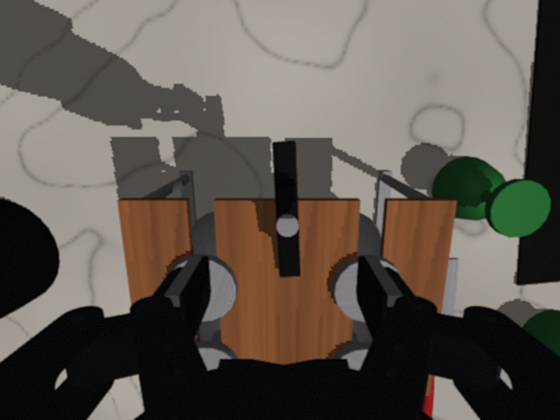

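All four cups hang and the bar's fin pin is at (287,225), as predicted. Next I grip the fin and swing the bar shut.

send_rows(
  deltas="0 0 0 0.06 0.08 0.8 0.76;0 0 0 0 0 0.8 0.76;0 0 0 0 0 0.7 0.76;0 0 0 0 0 0.35 0.76;0 0 0 0 0 0 0.76;0 0 0 0 0 0 0;0 0 0 0 0 0 0;0 0 0 0 0 0 0;0 0 0 0 0 0 0",
)

```text
time_s: 50.05
eef_pos: [0.5139, -0.1914, 0.1802]
ee_rot: [0.181, 3.135, -0.001]
force: [-0.0, -0.3, 3.5]
grip_width: 0.0102
finger_force: 61.0
```

send_rows(
  deltas="0 0 0.95 0 0 0 0;0 0 0.95 0 0 0 0;0 0 0.95 0 0 0 0;0 0 0.95 0 0 0 0;0 0 0.95 0 0 0 0;0 0 0.95 0 0 0 0;0 0 0.95 0 0 0 0;0 0 0.95 0 0 0 0;0 0 0.95 0 0 0 0;0 0 0.95 0 0 0 0;0 0 0.95 0 0 0 0;0 0 0.93 0 0 0 0",
)

```text
time_s: 51.55
eef_pos: [0.5139, -0.1914, 0.1802]
ee_rot: [2.368, 2.062, 0.001]
force: [0.2, -0.6, 5.5]
grip_width: 0.0102
finger_force: 61.8
```

send_rows(
  deltas="0 0 0 0 0 0 0;0 0 0 0 0 0 0",
)

```text
time_s: 51.8
eef_pos: [0.5139, -0.1914, 0.1802]
ee_rot: [2.361, 2.07, 0.001]
force: [-0.7, -0.3, 5.2]
grip_width: 0.0107
finger_force: 61.4
```

Run:
```python
from h import *
need(R2w(-.0805,0),.28,np.degrees(YAW)); print(get_obs()["torque"],get_obs()["effort"][5])
```

```text
t 51.8 pos [ 0.5139 -0.1914  0.1802] rack [-0.0808  0.0003] ya -7.5 tilt 0.09 j [-0.36  0.37  0.02  1.22 -0.    1.35] F [-0.7 -0.3  5.2] w 0.0107
TURN z -0.116 SHIFT [-0.01  0.01 -3.33] mm [ -0.3   0.4 -99.8]
[-0.05602982  0.13018336  0.15274452] 0.16253729816526175
```

send_rows(
  deltas="0 0 0 0 0 0 0.4;0 0 0 0 0 0 0.7;0 0 0 0 0 0 0.7;0 0 0 0 0 -0.5 0.7;0 0 0 0 0 -1 0.7;0 0 0 0 0 -1 0.7;0 0 0 0 0 -1 0.7;0 0 0 0 0 0 0.7;0 0 0 0 0 0 0.7",
)

```text
time_s: 52.92
eef_pos: [0.5134, -0.1911, 0.2843]
ee_rot: [-2.365, -2.068, -0.0]
force: [0.4, 0.3, 0.0]
grip_width: 0.0598
finger_force: 0.0
```

Run:
```python
from h import *
m=CM("wrist"); im=read_camera("wrist"); cv2.imwrite("pics/w10.png",im)
g=cv2.cvtColor(im,cv2.COLOR_BGR2GRAY)
b=(g<38).astype(np.uint8); b[275:]=0; b[:125]=0; b[:,:255]=0; b[:,320:]=0
n,l,s,c=cv2.connectedComponentsWithStats(b); i=1+np.argmax(s[1:,4]); print(s[i],c[i])
q=np.argwhere(l==i)[:,::-1].astype(np.float32); w=np.array([ray("wrist",u,v,.16)[:2] for u,v in q[::5]],np.float32)
d=cv2.fitLine(w,cv2.DIST_L2,0,.01,.01).ravel(); print("bar angle vs rack y deg",(np.degrees(np.arctan2(d[1],d[0]))-np.degrees(YAW)-90+90)%180-90)
```

```text
[ 273  143   21   70 1354] [283.26070901 175.33456425]
bar angle vs rack y deg -2.358332549371184
```

View pics/w10.png

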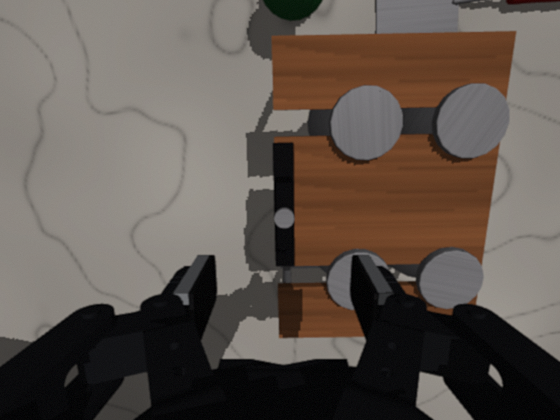

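The bar lies parallel to the board's front edge, with its edge running from (273,143) to (275,262). All four feet lie on the board behind it, and the gripper is clear, so I hand the job in.

```bash
python3 -c "
from plant import *
print(finish_job())"
```

```text
the job is handed in; nothing more can be done
None
```

All four cups hang upside down in the rack, two per slot, the bar was opened first and is now shut in front of them, nothing else was moved, and the job is handed in at about 53 s with no verdict returned.

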